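# Load a test cassette under the dock's leaf spring

### The arm

A 6-joint arm with a two-finger parallel gripper is mounted at the origin on a cart in front of the work surface, level with it; the furniture and walls round the work are solid. World frame = base frame: x ahead of the robot, y to its left, z up, the work surface at z = 0. Lengths are in m, angles in rad, forces in N, time in s.
With the tool pointing down it reaches from about 0.375 to 0.975 m from the base axis. Payload 3.8 kg.
Tool frame: the origin (TCP) lies at the very end of the fingers, on their centre line; the grasp point (between the pads) lies 19 mm behind it (bot.pinch_z is the distance from the TCP to the grasp point, in m); x points along the fingers, y is the direction in which the jaws open and shut, and the axes are right-handed (so a half turn about x gives the same grasp; the last joint's range is limited). The gripper opens to 85 mm and grips with 20 to 120 N. Pads are 22 mm wide; open, the fingers measure 114 mm over their backs; the gripper's body (76 mm by 85 mm) begins 54 mm behind the grasp point. The pads swing forward as they close: fully open they stand 13 mm farther back than shut.
Start: joints at [-1.286, 0.264, 1.604, -0, 1.274, -0.037], TCP at [0.213, -0.64, 0.192] pointing down, gripper open.
Joint ranges: [-2.63, 2.63], [-0.94, 2.18], [0.31, 2.57], [-1.31, 4.45], [0, 2.66], [-2.55, 2.55]. Speed limits (rad/s): [2.57, 2.57, 3.14, 3.14, 3.14, 3.14].

### API

Orientations are given as a rotation vector (axis times angle).
In Python, from workcell import monitor, imaging, finish_job, bot gives the robot as it stands.
- The arm moves only by the tool jog_arm, never from a script. Its argument "rows" is a list of rows, each a list of 7 numbers: the shift along the tool's x, y, z in m, then the turn, a rotation vector about the tool's x, y, z in rad, then the opening in per cent of the stroke, from 0 (shut) to 100 (fully open). A call has 1 to 20 rows; each row is the pose to reach, as a shift and turn from the pose measured when the call began, along the tool's axes at that moment; what a row does not reach only later rows make up. A row lasts 1/10 s, in which the tool goes at most 50 mm and 8.59 degrees, less where a joint would pass 70% of its speed; a pose out of reach is approached as far as the arm can. A call with a gripper value outside its range is refused whole. The fingers move at their own pace and stop on an object; "force" is the grip in N (left out, the last holds). Time passes only in rows, so rows that repeat a pose let the fingers close. It gives the time, the measured TCP pose, the force and the opening at its end, in the units of the state.
- monitor.read_state(): the state, without advancing time (a new reading comes with each control period).
- imaging.read_camera(name): name is "scene" or "top" or "wrist"; returns the picture (400x640x3 uint8, blue, green, red); there is no depth.
- imaging.camera_params(name): a dict with "fx", "fy", "cx", "cy" (pixels), "k1" (the pictures are not rectified: a ray, as slopes to the right and down, at radius r is drawn at 1 + k1 r^2 times it, then the intrinsics apply), "T" (4x4, takes a point from camera to world coordinates); the wrist camera has in their place "T_tool_cam" (4x4, takes a point from camera to tool coordinates, whose origin is the TCP and whose axes are the tool frame's). Camera axes: x right, y down, z forward; pixel columns grow to the right and rows downward; lengths in m; the calibration is good to about 2 mm. A picture is of the moment at which its call begins: read the wrist's pose just before it. camera_params takes no time and is no camera call.
- finish_job(): hands the job in, once; it reports no verdict.
The state is a dict: "time": time; "q": joint angles; "joint_vel": joint speeds; "joint_torque": joint torques, N m; "tool_pos": TCP position; "tcp_rot": TCP orientation; "wrist_force": force on the tool from outside, world axes, zero at the start; "torque": the same for the moment, N m; "width": opening from 0.0 (shut) to 1.0 (fully open).
Only numpy, scipy, OpenCV 4.12 (cv2) and the standard library are available. Lean on these libraries where they do the work, as an engineer would, in place of code of your own. Each camera call takes 0.05 s, during which the arm holds its last target. There are 200 camera calls.

### The job

Load the blue test cassette into its dock: with the fingertips press it down hard on its black pad so that the sprung bed sinks, and while it is down push it along the channel, under the leaf spring, until its nose is fully home against the end stop; then let go, so that the leaf spring keeps it there. Only press and push the cassette, never pick it up, and leave the two dropper bottles and the white vial standing where they are.

Things in the scene. Friction and masses are not known exactly. Their poses are not given: they have to be found in the camera images.
- dock: Fixed aluminium dock, 186 x 76 mm, on the worktop. Origin at worktop level on the channel's centre line; x is the way the cassette is pushed, toward leaf spring and end stop; z up. Grey side guides: inner faces y = +/-26.5 mm, tops z = 30. Two dark posts at x = 56 to 72, y = +/-31 to 38, tops z = 45, carry the leaf spring across. End stop: face x = 85, top z = 34.
- bed (a joint): Level sprung steel bed plate of the channel (x = -75 to 83 mm in the dock's frame); how far it is pressed down, m: 0 = up (top face 22 mm above the worktop), 0.008 = fully down on its stop. With the cassette on it, it takes about 3 N to start, 11 N at 6 mm, 13 N at the bottom. Polished, like the leaf's shoe: friction about 0.25.
- leaf (a joint): Leaf spring with a brass wear shoe (36 mm across) under its middle; how far the shoe is pushed up, m: 0 = at rest, at most 0.006. Preload 5 N, rising 1.5 N per mm.
- shoe_front (a point): Lower front edge of the brass shoe (10 mm long, 6 high), leaf at rest: x = 59, y = 0, z = 27.5 mm in the dock's frame; fixed, does not follow the leaf. With the bed up it is 8.5 mm below the cassette's top and blocks its nose; with the bed down 5 mm or more the nose ramp enters under it and lifts it.
- cassette: Loose blue cassette, 90 mm long (x), 50 wide (y), 14 thick, about 0.12 kg, on the bed between the guides. Origin at the centre of its underside; x points to its nose, z up. Its top slopes down 4 mm over the last 12 mm to the nose (face at x = 45, 10 mm high). Fully home its origin is at x = 40 mm in the dock's frame; it starts 35 to 50 mm short of that.
- cassette_pad (a point): Centre of the black press pad (40 mm long, 42 wide) on the cassette's top, 18 mm behind the cassette's centre; axes as the cassette. Bed up, it is 36 mm above the worktop. A white rib, 6 mm higher than the pad and 4 thick, crosses the pad's front end 20 mm ahead: a fingertip on the pad can push against it. Fully home this point is at x = 22 mm in the dock's frame.
- dropper_red: Bystander: loose dropper bottle with red cap, 25 mm across, 68 mm tall; origin at the centre of its underside.
- vial_white: Bystander: loose white capped vial, 34 mm across, 58 mm tall; origin at the centre of its underside.
- dropper_blue: Bystander: loose dropper bottle with blue cap, 25 mm across, 68 mm tall; origin at the centre of its underside, beyond the dock's end stop.
Things that resemble listed ones, but are neither listed nor needed, are in the scene too. Of the things that look like the cassette, the middle-sized one is meant.

How it is judged:
On the way, in this order (a step that is already met when the one before it is completed fails the run):
1. the cassette is pressed down on the sinking bed by the robot while it is still short of home (value of joint bed above 0.003 m and contact force between the fingers and cassette above 3 N and x of cassette_pad in the frame of dock below 0.0155 m), for 0.1 s.
2. the cassette is home at the end stop, under the leaf spring (x of cassette_pad in the frame of dock above 0.0185 m and z of cassette_pad in the frame of dock below 0.035 m and value of joint leaf above 0.001 m and value of joint bed above 0.002 m and angle between cassette's own z axis and vertical below 0.08 rad), for 0.1 s.
At the end, for the whole second after the job is handed in: The cassette's nose is within 3.5 mm of the end stop, the leaf spring is raised more than 1 mm by it and keeps the bed more than 2 mm down, the cassette lies level (within 0.08 rad) and still; the bystanders stand upright (all of step 2 and linear speed of cassette below 0.01 m/s and angle between each of dropper_red, vial_white, dropper_blue's own z axis and vertical below 0.1 rad); the robot touches nothing.
It fails at once if the cassette is lifted off the bed or tipped (z of cassette_pad in the frame of dock above 0.046 m or angle between cassette's own z axis and vertical above 0.25 rad).
It fails at once if a bystander is moved more than 20 mm or knocked over (distance of any of dropper_red, vial_white, dropper_blue from where it was at the start of the episode above 0.02 m or angle between any of dropper_red, vial_white, dropper_blue's own z axis and vertical above 0.4 rad).
It also fails if it takes over 40 s, if anything falls off the work surface, if the arm or the gripper's body presses on something with over 40 N, if the wrist force passes 120 N, or if a joint passes its speed limit or range.

## Working session

There is one attempt and no reset: what is moved stays moved. The work goes in short steps, Python scripts to look and compute and a tool call to move; the robot and the scene stay as the last step left them, time stands still between calls to the robot, and variables do not carry over. Pictures are saved under pics/ and viewed, about 8 in all and at most 12, crops included, and the job is handed in when it is done.

Besides the shell and the picture viewer there is one more tool, called after "Call:" as a command line: name --pt "numbers of a row" for each row, then --argument value for the rest. jog_arm: Moves the arm, as the interface text tells. Its arguments: {"type":"object","properties":{"rows":{"type":"array","items":{"type":"array","items":{"type":"number"}}},"force":{"type":"number"}},"required":["rows"]}

```bash
mkdir -p pics; ls
cat > h.py <<'E'
import numpy as np, cv2
from scipy.spatial.transform import Rotation as R
from workcell import monitor, imaging, finish_job, bot
def T_of(name,st=None):
    p=imaging.camera_params(name)
    if 'T' in p: return p,np.array(p['T'])
    st=st or monitor.read_state()
    T=np.eye(4);T[:3,:3]=R.from_rotvec(st['tcp_rot']).as_matrix();T[:3,3]=st['tool_pos']
    return p,T@np.array(p['T_tool_cam'])
def px2w(name,uv,z,st=None):
    p,T=T_of(name,st); out=[]
    for u,v in np.atleast_2d(uv):
        d=np.array([(u-p['cx'])/p['fx'],(v-p['cy'])/p['fy']]);s=d.copy()
        for _ in range(20): s=d/(1+p['k1']*(s@s))
        r=T[:3,:3]@np.array([*s,1]); out.append(T[:3,3]+r*(z-T[2,3])/r[2])
    return np.array(out)
def w2px(name,P,st=None):
    p,T=T_of(name,st); c=(np.atleast_2d(P)-T[:3,3])@T[:3,:3]
    s=c[:,:2]/c[:,2:]; s=s*(1+p['k1']*(s**2).sum(1,keepdims=True))
    return s*[p['fx'],p['fy']]+[p['cx'],p['cy']]
E
python3 - <<'E'
from h import *
print(monitor.read_state())
for n in ['scene','top','wrist']:
    im=imaging.read_camera(n); cv2.imwrite(f'pics/{n}0.png',im); print(n,imaging.camera_params(n))
E
```

```text
pics
{'time': 0.0, 'q': array([-1.28589134e+00,  2.64767890e-01,  1.60538930e+00,  9.58407515e-06,
        1.27370532e+00, -3.69127491e-02]), 'joint_vel': array([-0.00025234, -0.00016697,  0.00034387, -0.00019938, -0.00094721,
        0.00104723]), 'joint_torque': array([-9.63925195e-04, -5.15116310e+01, -3.67314005e+01, -1.70903159e-04,
        1.27776770e-02,  1.69697199e-05]), 'tool_pos': array([ 0.21325696, -0.63955265,  0.19094394]), 'tcp_rot': array([ 2.04809895,  0.33481238, -2.04866266]), 'wrist_force': array([-1.24302576, -0.81994687, -0.00790493]), 'torque': array([ 0.01253259, -0.02630348,  0.00161036]), 'width': 0.9983161731610442}
scene {'fx': 474.1692017500119, 'fy': 474.1692017500119, 'cx': 319.55988320758183, 'cy': 190.59731606969729, 'k1': -0.05657173113996359, 'T': array([[-0.70025807, -0.35480927,  0.61947479, -0.02489308],
       [-0.71359248,  0.3228481 , -0.62173538,  0.50735421],
       [ 0.02060121, -0.87742777, -0.47926622,  0.57813896],
       [ 0.        ,  0.        ,  0.        ,  1.        ]])}
top {'fx': 468.7190789695118, 'fy': 468.7190789695118, 'cx': 319.92267344569456, 'cy': 200.15137430772944, 'k1': -0.06648526737386973, 'T': array([[-0.01371671, -0.98862864,  0.14975065,  0.4702308 ],
       [-0.99967169,  0.01031739, -0.02345325, -0.16626066],
       [ 0.02164151, -0.15002318, -0.98844559,  1.16328682],
       [ 0.        ,  0.        ,  0.        ,  1.        ]])}
wrist {'fx': 357.93689384407776, 'fy': 357.93689384407776, 'cx': 314.2383191490841, 'cy': 208.00613760035864, 'k1': -0.05413666438346442, 'T_tool_cam': array([[-6.75828822e-05, -2.79327754e-01,  9.60195814e-01,
        -1.80372368e-01],
       [ 9.99999993e-01,  7.53433144e-05,  9.23023817e-05,
         1.35143197e-03],
       [-9.81269520e-05,  9.60195813e-01,  2.79327747e-01,
        -7.05745545e-02],
       [ 0.00000000e+00,  0.00000000e+00,  0.00000000e+00,
         1.00000000e+00]])}
```

View pics/top0.png

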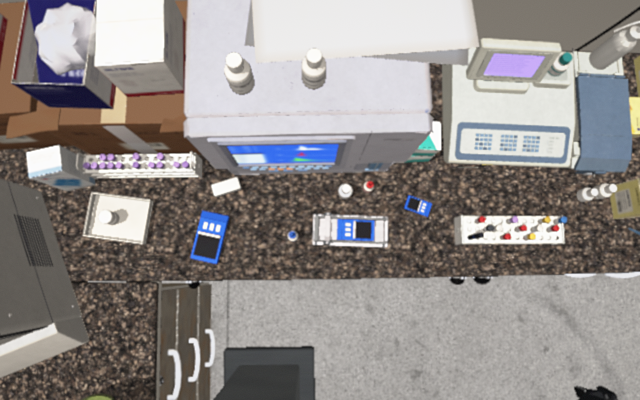

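View pics/scene0.png

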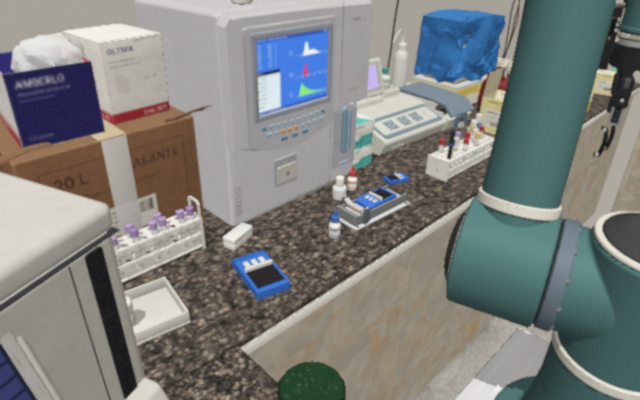

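The top view shows the dock at about (350,230) with the middle-sized cassette in it. The dropper_blue is at (292,236), so the end stop is on the left and the push goes toward world +y. The vial is at (345,190) and the red dropper at (369,186).

Run:
```python
from h import *
im=cv2.imread('pics/top0.png')[170:260,275:405]
cv2.imwrite('pics/topc.png',cv2.resize(im,None,fx=6,fy=6,interpolation=cv2.INTER_CUBIC))
print(px2w('top',[(350,230),(292,236),(345,190),(369,186)],0.03))
```

```text
[[ 0.56788643 -0.26516751  0.03      ]
 [ 0.55502049 -0.12446336  0.03      ]
 [ 0.66651316 -0.25513835  0.03      ]
 [ 0.67594159 -0.31463255  0.03      ]]
```

View pics/topc.png

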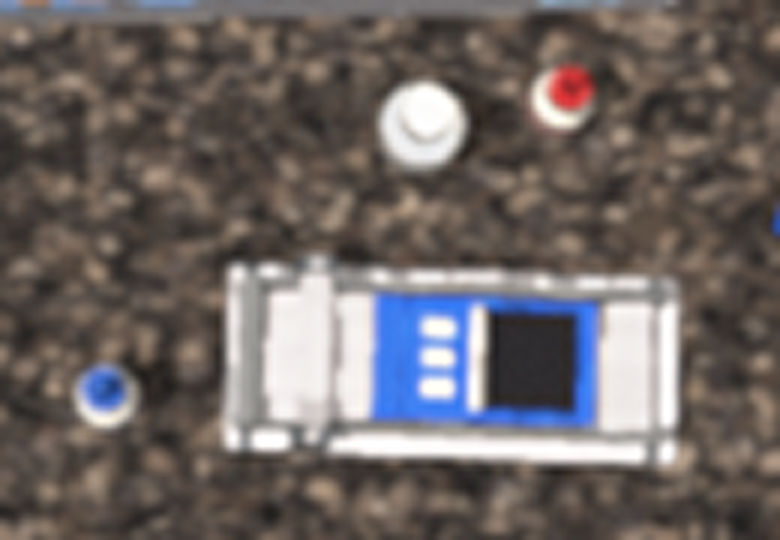

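Run:
```python
from h import *
f=lambda c:np.array(c)/6+[275,170]-0.4
pad=px2w('top',f([(490,313),(577,316),(575,409),(487,407)]),0.036)
print('pad',pad.round(4),pad.mean(0).round(4))
cas=px2w('top',f([(598,302),(594,427),(370,418),(374,294)]),0.036);print('cas',cas.round(4),cas.mean(0))
fl=px2w('top',f([(227,263),(680,282),(677,464),(225,450)]),0.004);print('dock',fl.round(4),fl.mean(0))
for a,b in [(fl[1],fl[0]),(fl[2],fl[3]),(cas[0],cas[3]),(cas[1],cas[2])]:
    d=b-a; print(np.hypot(*d[:2]),np.degrees(np.arctan2(d[1],d[0])))
print(R.from_rotvec(monitor.read_state()['tcp_rot']).as_matrix().round(3))
```

```text
pad [[ 0.5872 -0.2803  0.036 ]
 [ 0.5855 -0.3155  0.036 ]
 [ 0.548  -0.3136  0.036 ]
 [ 0.5492 -0.2782  0.036 ]] [ 0.5675 -0.2969  0.036 ]
cas [[ 0.5911 -0.3242  0.036 ]
 [ 0.5406 -0.3211  0.036 ]
 [ 0.5454 -0.231   0.036 ]
 [ 0.5954 -0.2336  0.036 ]] [ 0.56814565 -0.27747677  0.036     ]
dock [[ 0.6126 -0.1747  0.004 ]
 [ 0.6025 -0.3633  0.004 ]
 [ 0.5269 -0.3595  0.004 ]
 [ 0.5352 -0.1729  0.004 ]] [ 0.5692844 -0.2675844  0.004    ]
0.18891330267890075 86.93250178036138
0.18669477819778346 87.46579258695645
0.09074011874755634 87.27480938439403
0.09017606794115625 86.95222484940066
[[-0.001  0.316 -0.949]
 [ 0.002 -0.949 -0.316]
 [-1.    -0.002 -0.   ]]
```

```bash
cat >> h.py <<'E'
def delta(P,yaw):
    "shift and turn (tool axes) for TCP at P, tool down, tool y at world angle yaw"
    st=monitor.read_state(); M=R.from_rotvec(st['tcp_rot'])
    y=np.array([np.cos(yaw),np.sin(yaw),0]);x=np.array([0,0,-1.]);G=R.from_matrix(np.c_[x,y,np.cross(x,y)])
    return (M.inv().apply(np.array(P)-st['tool_pos'])).round(4),(M.inv()*G).as_rotvec().round(4)
E
python3 - <<'E'
from h import *
print(delta([0.567,-0.296,0.15],np.radians(87.2-180)))
E
```

```text
(array([ 0.0416, -0.2142, -0.4443]), array([3.707e-01, 3.000e-04, 1.800e-03]))
```

Call:
jog_arm --pt "0 -0.02 -0.04 0.04 0 0 0" --pt "0 -0.04 -0.08 0.08 0 0 0" --pt "0 -0.06 -0.12 0.12 0 0 0" --pt "0 -0.08 -0.16 0.16 0 0 0" --pt "0 -0.1 -0.2 0.2 0 0 0" --pt "0 -0.12 -0.24 0.24 0 0 0" --pt "0 -0.14 -0.28 0.28 0 0 0" --pt "0 -0.16 -0.32 0.31 0 0 0" --pt "0 -0.18 -0.36 0.34 0 0 0" --pt "0.01 -0.2 -0.4 0.37 0 0.001 0" --pt "0.02 -0.214 -0.444 0.37 0 0.002 0" --pt "0.042 -0.214 -0.444 0.371 0 0.002 0" --pt "0.042 -0.214 -0.444 0.371 0 0.002 0" --pt "0.042 -0.214 -0.444 0.371 0 0.002 0" --pt "0.042 -0.214 -0.444 0.371 0 0.002 0"

```text
time: 1.65
tool_pos: [0.5666, -0.2972, 0.1506]
tcp_rot: [-2.197, 0.056, 2.196]
wrist_force: [0.8, -0.8, 0.5]
width: 0.005
```

Run:
```python
from h import *
st=monitor.read_state();im=imaging.read_camera('wrist');cv2.imwrite('pics/w1.png',im)
np.save('st1.npy',st,allow_pickle=True)
print(st['tool_pos'],st['wrist_force'],st['width'],delta([0.567,-0.296,0.15],np.radians(87.2-180)))
d=np.array([.049,.9988,0]);l=np.array([-.9988,.049,0]);o=np.array([.5685,-.2677,0])
for n,x,y,z in [('stopL',85,26,34),('stopR',85,-26,34),('padC',-28,0,36),('pad+y',-28,21,36),('nose',34,0,32)]:
    print(n,w2px('wrist',o+d*x/1e3+l*y/1e3+[0,0,z/1e3],st).round(0))
```

```text
[ 0.56661513 -0.29719671  0.15060382] [ 0.77269145 -0.8456051   0.4706094 ] 0.005103546835716497 (array([ 0.001 , -0.0015, -0.0002]), array([-0.0018, -0.0013, -0.0012]))
stopL [[182. 219.]]
stopR [[176. 161.]]
padC [[311. 191.]]
pad+y [[311. 215.]]
nose [[239. 190.]]
```

View pics/w1.png

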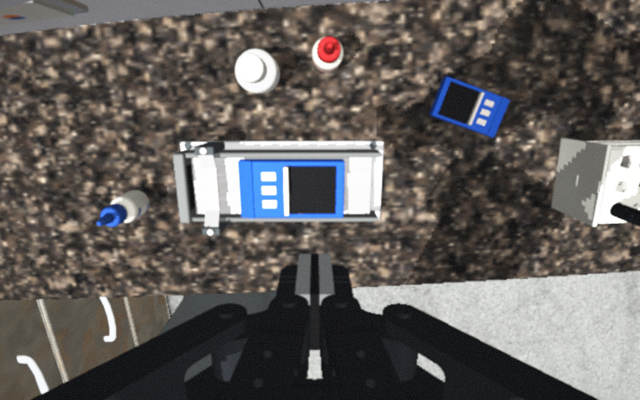

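Run:
```python
from h import *
im=cv2.imread('pics/w1.png')[130:245,165:395]
cv2.imwrite('pics/w1c.png',cv2.resize(im,None,fx=3.4,fy=3.4,interpolation=cv2.INTER_CUBIC))
```

```text
(no output)
```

View pics/w1c.png

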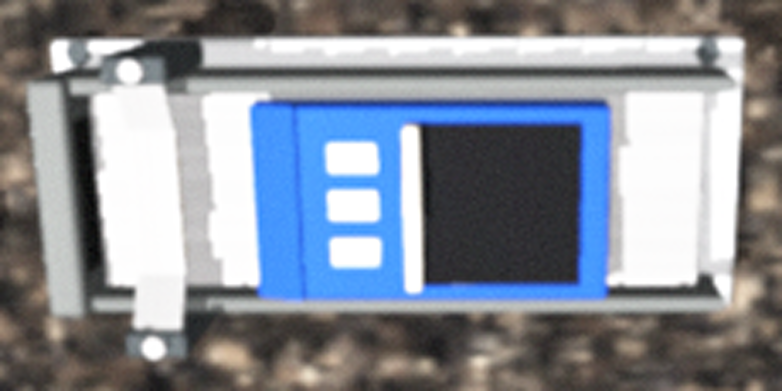

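Run:
```python
from h import *
st=np.load('st1.npy',allow_pickle=True).item()
f=lambda c:np.array(c)/3.4+[165,130]-0.35
W=lambda c,z:px2w('wrist',f(c),z,st)
d=np.array([.049,.9988]);l=np.array([-.9988,.049]);o=np.array([.5685,-.2677])
for n,c,z in [('stopface',[(66,85),(85,310)],.034),('padrear',[(582,124),(580,284)],.036),('ribrear',[(422,124),(424,284)],.042),('cassrear',[(608,102),(607,297)],.036),('ridge',[(293,104),(305,298)],.036),('nose',[(252,104),(262,298)],.032),('guides',[(400,84),(400,302)],.030)]:
    p=W(c,z)[:,:2]; print(n,p.round(4).tolist(),'dock',(np.c_[(p-o)@d,(p-o)@l]*1e3).round(1).tolist())
```

```text
stopface [[0.6031, -0.1917], [0.5451, -0.188]] dock [[77.6, -30.9], [78.5, 27.3]]
padrear [[0.5872, -0.3177], [0.5464, -0.3158]] dock [[-49.0, -21.1], [-49.1, 19.8]]
ribrear [[0.5902, -0.2791], [0.5502, -0.2768]] dock [[-10.4, -22.2], [-10.0, 17.9]]
cassrear [[0.5923, -0.3242], [0.5426, -0.3226]] dock [[-55.3, -26.5], [-56.1, 23.2]]
ridge [[0.5957, -0.2476], [0.5462, -0.2457]] dock [[21.4, -26.2], [20.8, 23.4]]
nose [[0.5957, -0.2367], [0.5455, -0.2339]] dock [[32.3, -25.6], [32.7, 24.7]]
guides [[0.5984, -0.2734], [0.542, -0.2692]] dock [[-4.3, -30.2], [-2.8, 26.4]]
```

The dimensions agree: the pad is 41 mm across and the cassette 88–90 mm long. The pad centre is near (0.568, -0.2975), and the stop face is about 45.5 mm ahead of the nose. Next is the descent.

Call:
jog_arm --pt "0.04 -0.0015 -0.0014 0 0 0 0" --pt "0.08 -0.0015 -0.0014 0 0 0 0" --pt "0.095 -0.0015 -0.0014 0 0 0 0" --pt "0.105 -0.0015 -0.0014 0 0 0 0" --pt "0.11 -0.0015 -0.0014 0 0 0 0" --pt "0.11 -0.0015 -0.0014 0 0 0 0" --pt "0.11 -0.0015 -0.0014 0 0 0 0" --force 60

```text
time: 2.4
tool_pos: [0.5697, -0.2969, 0.0428]
tcp_rot: [-2.201, 0.059, 2.193]
wrist_force: [-0.3, -0.5, 0.0]
width: 0.002
```

Run:
```python
from h import *
st=monitor.read_state();im=imaging.read_camera('wrist')
print(st['tool_pos'],st['wrist_force'],delta([0.568,-0.2955,0.036],np.radians(87.2-180)))
cv2.imwrite('pics/w2.png',cv2.resize(im[120:320,140:460],None,fx=2.4,fy=2.4,interpolation=cv2.INTER_CUBIC))
```

```text
[ 0.56969353 -0.29694885  0.04278491] [-0.25332715 -0.51495074  0.03883123] (array([ 0.0069, -0.0014,  0.0018]), array([-0.0018, -0.0041, -0.0026]))
```

View pics/w2.png

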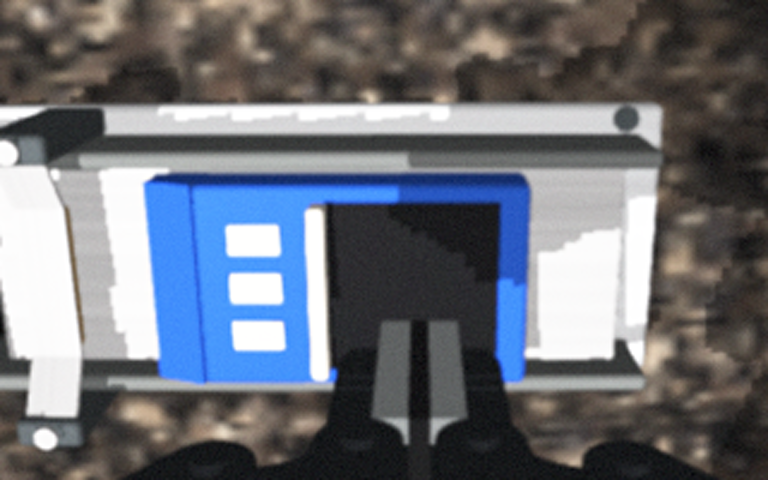

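The fingertips are above the pad, between the rib at x≈328 and the pad's rear edge at x≈498. Next I press.

Call:
jog_arm --pt "0.003 -0.001 0.0015 0 0 0 0" --pt "0.006 -0.001 0.0015 0 -0.003 -0.002 0" --pt "0.008 -0.001 0.0015 0 -0.003 -0.002 0" --pt "0.01 -0.001 0.0015 0 -0.003 -0.002 0" --pt "0.012 -0.001 0.0015 0 -0.003 -0.002 0" --pt "0.0135 -0.001 0.0015 0 -0.003 -0.002 0" --pt "0.0135 -0.001 0.0015 0 -0.003 -0.002 0" --pt "0.0135 -0.001 0.0015 0 -0.003 -0.002 0"

```text
time: 3.25
tool_pos: [0.5683, -0.2959, 0.0292]
tcp_rot: [-2.197, 0.056, 2.195]
wrist_force: [-1.1, 0.4, -0.2]
width: -0.001
```

Run:
```python
from h import *
st=monitor.read_state();im=imaging.read_camera('wrist')
print(st['tool_pos'],st['wrist_force'],st['torque'],st['width'])
cv2.imwrite('pics/w3.png',cv2.resize(im[120:320,140:460],None,fx=2.4,fy=2.4,interpolation=cv2.INTER_CUBIC))
```

```text
[ 0.56831162 -0.29587421  0.02924966] [-1.11399326  0.35214166 -0.18700623] [ 0.0040277  -0.00229446 -0.01992039] -0.0010099216381322911
```

View pics/w3.png

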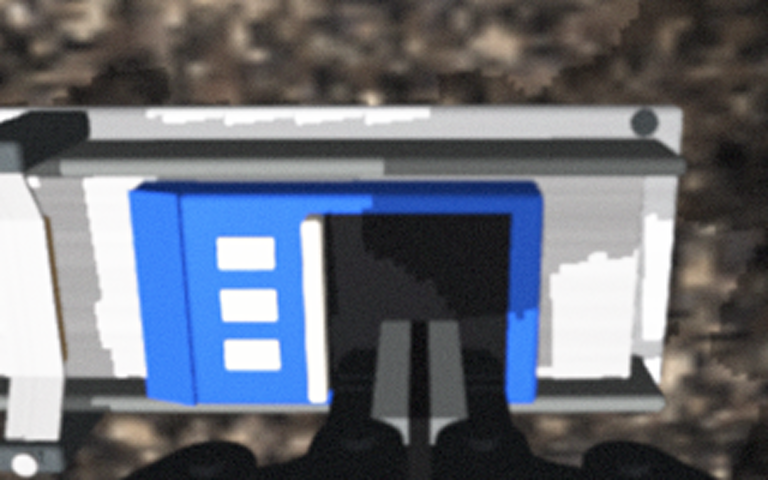

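The force is still zero and the bed looks up, so there is no contact yet. I'll keep feeling downward in small steps.

Call:
jog_arm --pt "0.001 0 0 0 0 0 0" --pt "0.002 0 0 0 0 0 0" --pt "0.003 0 0 0 0 0 0" --pt "0.003 0 0 0 0 0 0"

```text
time: 3.7
tool_pos: [0.5682, -0.2958, 0.0261]
tcp_rot: [-2.197, 0.056, 2.195]
wrist_force: [-0.5, -0.5, -0.5]
width: 0.004
```

Run:
```python
from h import *
st1=np.load('st1.npy',allow_pickle=True).item(); st=monitor.read_state(); st3=dict(st); st3['tool_pos']=np.array([.56831,-.29587,.02925])
print('TCP px',w2px('wrist',st['tool_pos'],st))
f1=lambda c:np.array(c)/3.4+[165,130]-0.35
f3=lambda c:np.array(c)/2.4+[140,120]-0.3
# pad rear-far, rib rear-far, cass rear far, ridge far, ridge near, stop/guides
A=[(582,124),(422,124),(608,102),(293,104),(305,298),(129,70),(707,50)]
B=[(511,213),(325,217),(540,183),(180,193),(195,404),None,(645,122)]
for a,b in zip(A,B):
    if b is None: continue
    ps=[]
    for z in (0,.05): ps.append((px2w('wrist',f1(a),z,st1)[0],px2w('wrist',f3(b),z,st3)[0]))
    d=[p-q for p,q in ps]
    D=d[1]-d[0]; t=-(d[0]@D)/(D@D); print('z',t*.05, 'res',(d[0]+t*D).round(4),'at',(ps[0][0]+t*(ps[1][0]-ps[0][0])).round(4))
```

```text
TCP px [[311.53327595 241.15888124]]
z 0.0334096149664198 res [-0.0001  0.0002 -0.    ] at [ 0.5868 -0.3178  0.0334]
z 0.03963976855434237 res [ 0.      0.0001 -0.    ] at [ 0.5898 -0.2789  0.0396]
z 0.024014557262323693 res [-0.0002  0.0004 -0.    ] at [ 0.5904 -0.3251  0.024 ]
z 0.03298845133709827 res [ 0.0006  0.0005 -0.    ] at [ 0.5953 -0.247   0.033 ]
z 0.03691362753294369 res [-0.0001 -0.0002 -0.    ] at [ 0.5464 -0.2459  0.0369]
z 0.009791586660996053 res [ 0.0001 -0.0001 -0.    ] at [ 0.6007 -0.3525  0.0098]
```

Call:
jog_arm --pt "0.001 0 0 0 0 0 0" --pt "0.002 0 0 0 0 0 0" --pt "0.002 0 0 0 0 0 0"

```text
time: 4.0
tool_pos: [0.568, -0.2958, 0.0239]
tcp_rot: [-2.196, 0.056, 2.195]
wrist_force: [-0.1, -0.6, 0.9]
width: -0.001
```

Run:
```python
from h import *
st=monitor.read_state();im=imaging.read_camera('wrist')
print(st['tool_pos'],st['wrist_force'],st['joint_torque'])
T=R.from_rotvec(st['tcp_rot'])
for x in (0,-.01,-.02):
  print(x,w2px('wrist',st['tool_pos']+T.apply([[x,0,-.011],[x,0.0145,-.011],[x,0,.011]]),st).round(0).tolist())
c=cv2.convertScaleAbs(im[150:300,200:400],alpha=2,beta=30)
cv2.imwrite('pics/w4.png',cv2.resize(c,None,fx=4,fy=4,interpolation=cv2.INTER_CUBIC))
```

```text
[ 0.56801716 -0.29575875  0.02387641] [-0.08136868 -0.56394505  0.871358  ] [-3.41363331e-03 -5.09469509e+01 -3.17394125e+01  3.71338263e-05
 -2.93254363e-02 -1.74194219e-05]
0 [[311.0, 222.0], [339.0, 222.0], [312.0, 260.0]]
-0.01 [[311.0, 228.0], [340.0, 228.0], [311.0, 268.0]]
-0.02 [[311.0, 235.0], [342.0, 235.0], [311.0, 277.0]]
```

View pics/w4.png

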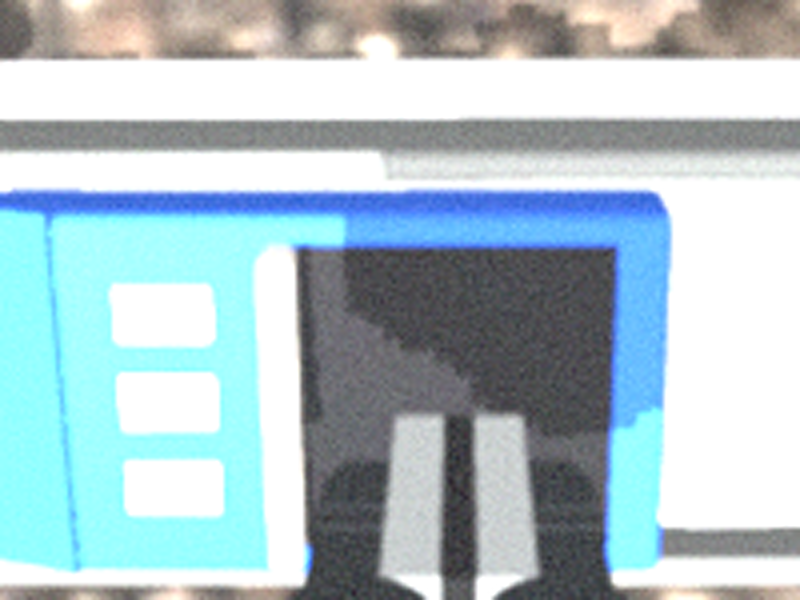

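The visible fingertip still stands above the pad, because the physical tip is shorter than the nominal TCP. I'll keep feeling down; the bed is soft, so this is safe.

Call:
jog_arm --pt "0.001 0 0 0 0 0 0" --pt "0.002 0 0 0 0 0 0" --pt "0.003 0 0 0 0 0 0" --pt "0.004 0 0 0 0 0 0" --pt "0.004 0 0 0 0 0 0"

```text
time: 4.55
tool_pos: [0.568, -0.2957, 0.0197]
tcp_rot: [-2.196, 0.056, 2.196]
wrist_force: [-0.7, 0.8, 0.2]
width: 0.003
```

Run:
```python
from h import *
st=monitor.read_state(); print(st['tool_pos'],st['wrist_force'],st['torque'],{k:getattr(bot,k) for k in dir(bot) if not k.startswith('_')})
```

```text
[ 0.5679525  -0.29569581  0.01974573] [-0.71685426  0.83910197  0.19792651] [-0.01313027 -0.01551864  0.01542569] {'MotionError': <class 'workcell.MotionError'>, 'pinch_z': 0.0187}
```

Call:
jog_arm --pt "0.001 0 0 0 0 0 0" --pt "0.002 0 0 0 0 0 0" --pt "0.003 0 0 0 0 0 0" --pt "0.004 0 0 0 0 0 0" --pt "0.004 0 0 0 0 0 0"

```text
time: 5.05
tool_pos: [0.5678, -0.2956, 0.0155]
tcp_rot: [-2.196, 0.056, 2.196]
wrist_force: [-0.1, -0.1, -0.6]
width: 0.0
```

Run:
```python
from h import *
st=monitor.read_state(); print(st['tool_pos'],st['wrist_force'],st['torque'])
im=imaging.read_camera('wrist')
cv2.imwrite('pics/w5.png',cv2.resize(cv2.convertScaleAbs(im[130:300,180:420],alpha=2,beta=30),None,fx=3.3,fy=3.3,interpolation=cv2.INTER_CUBIC))
sc=imaging.read_camera('scene');
cv2.imwrite('pics/s5.png',cv2.resize(sc[130:260,280:440],None,fx=4.5,fy=4.5,interpolation=cv2.INTER_CUBIC))
```

```text
[ 0.56779124 -0.29562054  0.01552235] [-0.06704355 -0.092258   -0.55724516] [ 0.01956378  0.01134909 -0.02513205]
```

View pics/s5.png

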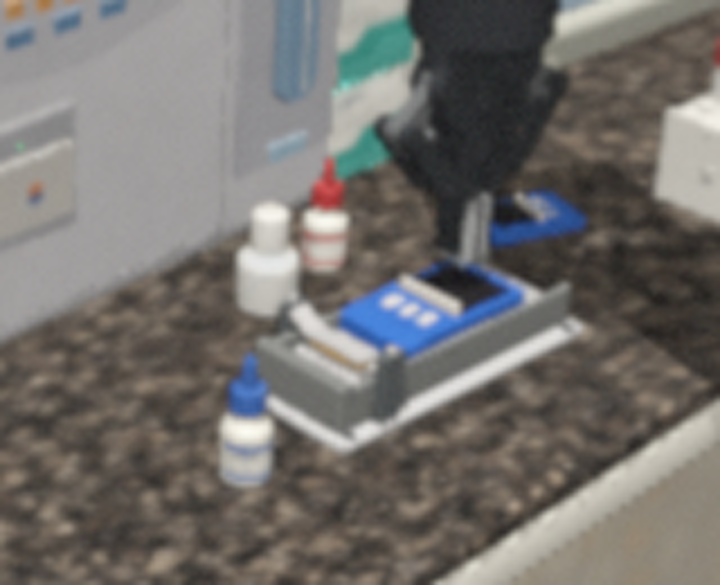

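Run:
```python
from h import *
st=monitor.read_state();P=st['tool_pos']
g=lambda q:((w2px('scene',q)-[280,130])*4.5).round(0).tolist()
for z in (.0155,.026,.036,.046,.056,.066): print(z,g([P[0],P[1],z]))
print('pad corners',g([[.587,-.3177,.036],[.5464,-.3158,.036],[.5502,-.2768,.036],[.5902,-.279,.036]]))
print('blue',g([.555,-.1245,.0]),px2w('scene',[280+245/4.5,130+480/4.5],0))
```

```text
0.0155 [[453.0, 318.0]]
0.026 [[454.0, 301.0]]
0.036 [[456.0, 284.0]]
0.046 [[457.0, 268.0]]
0.056 [[459.0, 251.0]]
0.066 [[460.0, 234.0]]
pad corners [[454.0, 258.0], [512.0, 286.0], [459.0, 308.0], [403.0, 279.0]]
blue [[246.0, 475.0]] [[ 0.5522909  -0.12086083  0.        ]]
```

View pics/w5.png

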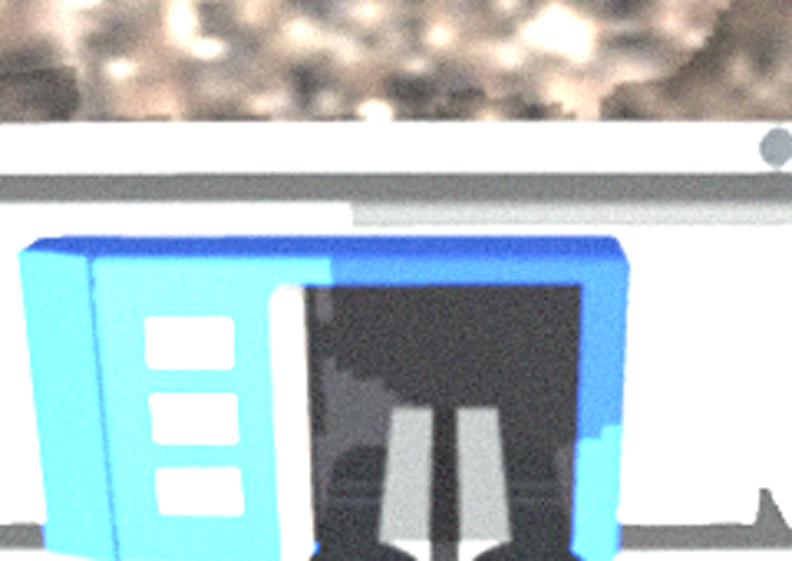

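The scene view shows the tip about 1 cm above the pad. I'll keep going down slowly.

Call:
jog_arm --pt "0.001 0 0 0 0 0 0" --pt "0.002 0 0 0 0 0 0" --pt "0.003 0 0 0 0 0 0" --pt "0.004 0 0 0 0 0 0" --pt "0.005 0 0 0 0 0 0" --pt "0.006 0 0 0 0 0 0" --pt "0.007 0 0 0 0 0 0" --pt "0.007 0 0 0 0 0 0"

```text
time: 5.95
tool_pos: [0.5678, -0.2956, 0.0085]
tcp_rot: [-2.195, 0.056, 2.196]
wrist_force: [-0.3, 0.4, 0.3]
width: 0.0
```

Call:
jog_arm --pt "0.001 0 0 0 0 0 0" --pt "0.002 0 0 0 0 0 0" --pt "0.003 0 0 0 0 0 0" --pt "0.004 0 0 0 0 0 0" --pt "0.004 0 0 0 0 0 0"

```text
time: 6.45
tool_pos: [0.5676, -0.2955, 0.0042]
tcp_rot: [-2.195, 0.055, 2.196]
wrist_force: [-0.5, 0.3, 0.1]
width: -0.0
```

Run:
```python
from h import *
st=monitor.read_state(); print(st['tool_pos'],st['wrist_force'],st['torque'])
im=imaging.read_camera('wrist');sc=imaging.read_camera('scene')
a=cv2.resize(cv2.convertScaleAbs(im[130:300,180:420],alpha=2,beta=30),(600,425),interpolation=cv2.INTER_CUBIC)
b=cv2.resize(sc[150:220,340:420],(0,0),fx=6.07,fy=6.07,interpolation=cv2.INTER_CUBIC)
cv2.imwrite('pics/a6.png',cv2.resize(np.hstack([a,b[:425,:480]]),None,fx=.74,fy=.74))
```

```text
[ 0.56761966 -0.29552877  0.00422433] [-0.45260684  0.25327426  0.09190486] [-0.00428129  0.00837895  0.01273852]
```

View pics/a6.png

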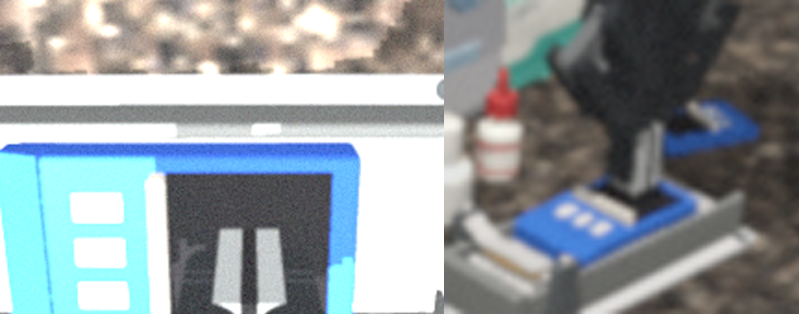

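The tip is now nearly on the pad: in the right half it meets the pad at about (635,192). I'll continue down.

Call:
jog_arm --pt "0.001 0 0 0 0 0 0" --pt "0.002 0 0 0 0 0 0" --pt "0.003 0 0 0 0 0 0" --pt "0.003 0 0 0 0 0 0"

```text
time: 6.95
tool_pos: [0.5676, -0.2955, 0.0012]
tcp_rot: [-2.195, 0.055, 2.196]
wrist_force: [0.8, 0.1, -0.2]
width: 0.003
```

Call:
jog_arm --pt "0.001 0 0 0 0 0 0" --pt "0.002 0 0 0 0 0 0" --pt "0.003 0 0 0 0 0 0" --pt "0.003 0 0 0 0 0 0"

```text
time: 7.35
tool_pos: [0.5674, -0.2954, -0.0021]
tcp_rot: [-2.194, 0.055, 2.197]
wrist_force: [-0.2, 0.1, -0.2]
width: -0.0
```

Call:
jog_arm --pt "0.001 0 0 0 0 0 0" --pt "0.002 0 0 0 0 0 0" --pt "0.003 0 0 0 0 0 0" --pt "0.003 0 0 0 0 0 0"

```text
time: 7.75
tool_pos: [0.5675, -0.2955, -0.0046]
tcp_rot: [-2.195, 0.055, 2.196]
wrist_force: [-1.8, 1.3, 5.1]
width: -0.0
```

Contact: 5 N at TCP z = -0.0046. I'll press about 5 mm further.

Call:
jog_arm --pt "0.002 0 0 0 0 0 0" --pt "0.004 0 0 0 0 0 0" --pt "0.0055 0 0 0 0 0 0" --pt "0.0055 0 0 0 0 0 0" --pt "0.0055 0 0 0 0 0 0"

```text
time: 8.25
tool_pos: [0.5677, -0.2956, -0.0088]
tcp_rot: [-2.195, 0.055, 2.196]
wrist_force: [-4.4, 2.7, 9.8]
width: 0.003
```

Call:
jog_arm --pt "0.0035 0 0 0 0 0 0" --pt "0.0035 0 0 0 0 0 0" --pt "0.0035 -0.003 0 0 0 0 0" --pt "0.0035 -0.006 0 0 0 0 0" --pt "0.0035 -0.009 0 0 0 0 0" --pt "0.0035 -0.012 0 0 0 0 0" --pt "0.0035 -0.012 0 0 0 0 0"

```text
time: 8.95
tool_pos: [0.5703, -0.2869, -0.0093]
tcp_rot: [-2.203, 0.061, 2.195]
wrist_force: [-3.2, -5.1, 9.9]
width: -0.0
```

Run:
```python
from h import *
st=monitor.read_state(); print(st['tool_pos'],st['wrist_force'],st['torque'],R.from_rotvec(st['tcp_rot']).as_matrix().round(3).tolist())
im=imaging.read_camera('wrist'); cv2.imwrite('pics/w7.png',im); np.save('st7.npy',st,allow_pickle=True)
# where is the white rib's left/right edge & blue rear edge along a row through the cassette
for v in (195,205,215):
    r=im[v].astype(int); b=(r[:,0]>120)&(r[:,2]<80); k=r.sum(1)<130
    u=np.where(b)[0]; u=u[(u>100)&(u<480)]; print(v,'blue',u.min(),u.max(),'black',[x for x in np.where(np.diff(k.astype(int)))[0] if 150<x<450])
```

```text
[ 0.57030773 -0.2868779  -0.00934704] [-3.15517272 -5.14137873  9.94873917] [-0.97863348  0.47625934 -0.04808988] [[0.004, -0.05, -0.999], [-0.005, -0.999, 0.05], [-1.0, 0.005, -0.004]]Traceback (most recent call last):
  File "<stdin>", line 7, in <module>
    return umr_minimum(a, axis, None, out, keepdims, initial, where)
ValueError: zero-size array to reduction operation minimum which has no identity
```

```bash
cat >> h.py <<'E'
def blue(name):
    im=imaging.read_camera(name); st=monitor.read_state()
    h=cv2.cvtColor(im,cv2.COLOR_BGR2HSV); m=cv2.inRange(h,(100,120,50),(125,255,255))
    n,l,s,c=cv2.connectedComponentsWithStats(m)
    return im,m,[(s[i].tolist(),c[i].round(1).tolist()) for i in range(1,n) if s[i][4]>100]
E
python3 - <<'E'
from h import *
st=monitor.read_state(); print(st['wrist_force'])
for n in('top','wrist'):
    im,m,b=blue(n); print(n,b)
    im0=cv2.imread(f'pics/{"top0" if n=="top" else "w1"}.png')
h=cv2.cvtColor(cv2.imread('pics/top0.png'),cv2.COLOR_BGR2HSV);n,l,s,c=cv2.connectedComponentsWithStats(cv2.inRange(h,(100,120,50),(125,255,255)))
print([s[i].tolist() for i in range(1,n) if s[i][4]>100])
E
```

```text
[-3.50844748 -5.81700834 10.65903548]
top [([28, 0, 66, 29, 626], [52.0, 6.8]), ([37, 55, 45, 28, 435], [52.4, 74.2]), ([22, 86, 87, 22, 793], [68.4, 98.3]), ([227, 144, 112, 19, 1473], [289.5, 152.1]), ([190, 210, 39, 54, 785], [210.7, 233.7])]
wrist [([550, 59, 90, 109, 2950], [588.8, 109.3]), ([170, 219, 208, 102, 8929], [250.9, 258.1])]
[[28, 0, 66, 29, 626], [37, 55, 45, 28, 435], [22, 86, 86, 22, 715], [227, 144, 112, 19, 1472], [404, 195, 28, 22, 211], [190, 210, 39, 54, 784], [337, 219, 37, 22, 405]]
```

Run:
```python
from h import *
st=monitor.read_state(); im,m,b=blue('wrist')
for v in (235,255,275):
    u=np.where(m[v,:480])[0]; print(v,u.min(),u.max(),px2w('wrist',[(u.min(),v)],.026,st).round(4),px2w('wrist',[(u.max()+1,v)],.031,st).round(4))
```

```text
235 172 377 [[ 0.5899 -0.2272  0.026 ]] [[ 0.5873 -0.3157  0.031 ]]
255 175 376 [[ 0.5805 -0.227   0.026 ]] [[ 0.5783 -0.3153  0.031 ]]
275 177 375 [[ 0.5708 -0.2263  0.026 ]] [[ 0.5689 -0.3149  0.031 ]]
```

The cassette has moved about 8 mm with the fingers. I'll press deeper and keep pushing, with a small lateral correction.

Call:
jog_arm --pt "0.005 -0.003 0.001 0 0 0 0" --pt "0.006 -0.006 0.0015 0 0 0 0" --pt "0.006 -0.009 0.0015 0 0 0 0" --pt "0.006 -0.012 0.0015 0 0 0 0" --pt "0.006 -0.015 0.0015 0 0 0 0" --pt "0.006 -0.018 0.0015 0 0 0 0" --pt "0.006 -0.018 0.0015 0 0 0 0"

```text
time: 9.85
tool_pos: [0.5728, -0.2738, -0.011]
tcp_rot: [-2.214, 0.068, 2.192]
wrist_force: [-5.2, -7.0, 15.2]
width: 0.001
```

```bash
cat > c.py <<'E'
from h import *
st=monitor.read_state(); im,m,b=blue('wrist'); print(st['tool_pos'].round(4),st['wrist_force'].round(1),st['time'],delta([0.568,-0.2955,0.036],np.radians(87.2-180)))
for v in (235,255,275):
    u=np.where(m[v,:480])[0]; print(v,u.min(),u.max(),px2w('wrist',[(u.min(),v)],.026,st).round(4),px2w('wrist',[(u.max()+1,v)],.031,st).round(4))
E
python3 c.py
```

```text
[ 0.5728 -0.2738 -0.011 ] [-5.2 -7.  15.2] 9.85 (array([-0.0468,  0.0225,  0.0032]), array([-0.0001, -0.0105, -0.0124]))
235 180 384 [[ 0.5926 -0.2182  0.026 ]] [[ 0.5899 -0.3049  0.031 ]]
255 181 382 [[ 0.5834 -0.2172  0.026 ]] [[ 0.581  -0.3041  0.031 ]]
275 184 381 [[ 0.5738 -0.2171  0.026 ]] [[ 0.5717 -0.3038  0.031 ]]
```

Call:
jog_arm --pt "0.0045 -0.008 0.002 0 -0.01 -0.01 0" --pt "0.0045 -0.011 0.002 0 -0.01 -0.01 0" --pt "0.0045 -0.014 0.002 0 -0.01 -0.01 0" --pt "0.0045 -0.017 0.002 0 -0.01 -0.01 0" --pt "0.0045 -0.02 0.002 0 -0.01 -0.01 0" --pt "0.0045 -0.023 0.002 0 -0.01 -0.01 0" --pt "0.0045 -0.023 0.002 0 -0.01 -0.01 0"

```text
time: 10.6
tool_pos: [0.5761, -0.2559, -0.011]
tcp_rot: [-2.212, 0.065, 2.192]
wrist_force: [-1.4, -8.0, 15.7]
width: -0.0
```

```bash
python3 c.py
```

```text
[ 0.5761 -0.2559 -0.011 ] [-1.4 -8.  15.7] 10.6 (array([-0.0467,  0.0404,  0.0058]), array([ 0.0009, -0.0093, -0.0104]))
235 212 399 [[ 0.5952 -0.2141  0.026 ]] [[ 0.593  -0.2934  0.031 ]]
255 218 397 [[ 0.5859 -0.2156  0.026 ]] [[ 0.5841 -0.2927  0.031 ]]
275 219 396 [[ 0.5764 -0.2148  0.026 ]] [[ 0.5748 -0.2924  0.031 ]]
```

The rear edge has moved 30.5 mm, with about 15 mm left. The fingertip has slid up near the rib. I'll continue pushing.

Call:
jog_arm --pt "0.0045 -0.008 0.002 0 -0.01 -0.01 0" --pt "0.0045 -0.011 0.002 0 -0.01 -0.01 0" --pt "0.0045 -0.014 0.002 0 -0.01 -0.01 0" --pt "0.0045 -0.017 0.002 0 -0.01 -0.01 0" --pt "0.0045 -0.019 0.002 0 -0.01 -0.01 0" --pt "0.0045 -0.019 0.002 0 -0.01 -0.01 0"

```text
time: 11.25
tool_pos: [0.5786, -0.2433, -0.0111]
tcp_rot: [-2.211, 0.062, 2.195]
wrist_force: [-4.8, -12.6, 15.3]
width: 0.0
```

```bash
python3 c.py
```

```text
[ 0.5786 -0.2433 -0.0111] [ -4.8 -12.6  15.3] 11.25 (array([-0.0466,  0.0531,  0.0078]), array([ 0.0024, -0.0071, -0.0099]))
235 202 407 [[ 0.598  -0.1972  0.026 ]] [[ 0.5955 -0.284   0.031 ]]
255 204 406 [[ 0.5888 -0.1968  0.026 ]] [[ 0.5866 -0.2839  0.031 ]]
275 206 404 [[ 0.5792 -0.1964  0.026 ]] [[ 0.5773 -0.2833  0.031 ]]
```

Call:
jog_arm --pt "0.0045 -0.009 0.004 0 -0.008 -0.01 0" --pt "0.0045 -0.011 0.006 0 -0.008 -0.01 0" --pt "0.0045 -0.013 0.006 0 -0.008 -0.01 0" --pt "0.0045 -0.015 0.006 0 -0.008 -0.01 0" --pt "0.0045 -0.017 0.006 0 -0.008 -0.01 0" --pt "0.0045 -0.017 0.006 0 -0.008 -0.01 0"

```text
time: 11.9
tool_pos: [0.5784, -0.2373, -0.011]
tcp_rot: [-2.219, 0.067, 2.196]
wrist_force: [-1.6, -26.7, 7.4]
width: 0.002
```

```bash
python3 c.py
```

```text
[ 0.5784 -0.2373 -0.011 ] [ -1.6 -26.7   7.4] 11.9 (array([-0.0462,  0.0594,  0.0073]), array([ 0.0053, -0.0107, -0.0165]))
235 202 408 [[ 0.5976 -0.191   0.026 ]] [[ 0.5951 -0.2782  0.031 ]]
255 205 407 [[ 0.5883 -0.1911  0.026 ]] [[ 0.5861 -0.2781  0.031 ]]
275 206 405 [[ 0.5788 -0.1903  0.026 ]] [[ 0.5768 -0.2775  0.031 ]]
```

The push force rose to 27 N while the nose stopped at y≈-0.191, where I measured the stop face, so the cassette is home. I'll relax the push and lift off straight up.

Call:
jog_arm --pt "0.002 -0.006 0 0 0 0 0" --pt "0.0 -0.002 0 0 0 0 0" --pt "-0.002 0 0 0 0 0 0" --pt "-0.005 0.001 0 0 0 0 0" --pt "-0.008 0.002 0 0 0 0 0" --pt "-0.012 0.002 0 0 0 0 0" --pt "-0.018 0.002 0 0 0 0 0" --pt "-0.03 0.002 0 0 0 0 0" --pt "-0.06 0.002 0 0 0 0 0" --pt "-0.1 0.002 0 0 0 0 0" --pt "-0.14 0.002 0 0 0 0 0" --pt "-0.14 0.002 0 0 0 0 0" --pt "-0.14 0.002 0 0 0 0 0"

```text
time: 13.25
tool_pos: [0.5784, -0.2373, 0.1319]
tcp_rot: [-2.225, 0.068, 2.192]
wrist_force: [-0.2, -0.3, -0.7]
width: 0.004
```

Run:
```python
from h import *
st=monitor.read_state(); im=imaging.read_camera('wrist'); print(st['tool_pos'],st['wrist_force'])
np.save('st9.npy',st,allow_pickle=True); cv2.imwrite('pics/w9.png',im)
sc=imaging.read_camera('scene')
a=cv2.resize(im[110:250,150:390],None,fx=3.3,fy=3.3,interpolation=cv2.INTER_CUBIC)
b=cv2.resize(sc[160:240,310:420],None,fx=1.7,fy=1.7,interpolation=cv2.INTER_CUBIC)
a=cv2.copyMakeBorder(a,0,b.shape[0],0,0,cv2.BORDER_CONSTANT); a[-b.shape[0]:,:b.shape[1]]=b
cv2.imwrite('pics/w9c.png',a[:600]); print(a.shape)
```

```text
[ 0.57836741 -0.23734221  0.13185446] [-0.16904124 -0.31331068 -0.67276417]
(598, 792, 3)
```

View pics/w9c.png

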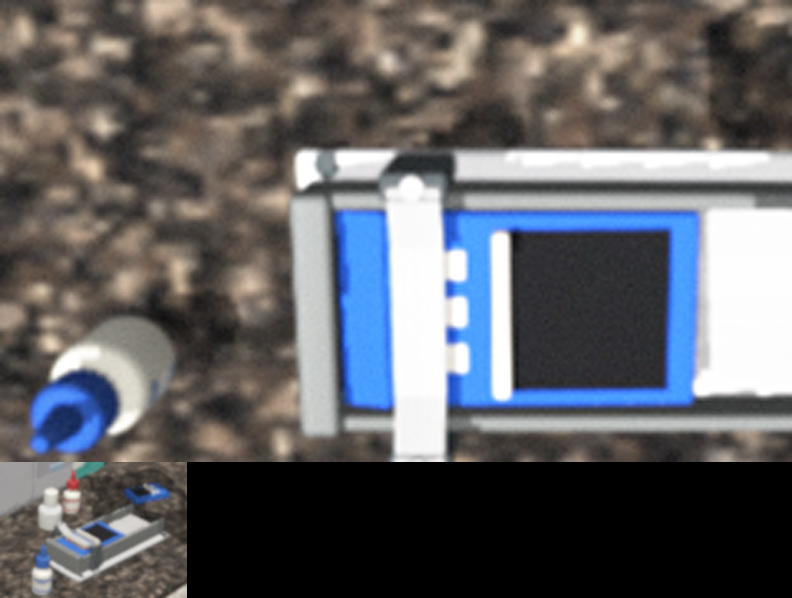

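The nose edge is at x≈341 and the stop face at x≈337, so they meet. The leaf lies across the cassette, and all three bottles are standing. I'll do one numeric check and then hand in.

Run:
```python
from h import *
st=np.load('st9.npy',allow_pickle=True).item(); f=lambda c:np.array(c)/3.3+[150,110]-.35
s=px2w('wrist',f([(333,200),(340,410)]),.034,st);n=px2w('wrist',f([(338,212),(345,408)]),.028,st);r=px2w('wrist',f([(697,212),(692,404)]),.032,st)
d=np.array([.049,.9988,0]); print(s@d,n@d,r@d,'gap mm',((s.mean(0)-r.mean(0))@d-.09)*1e3,((s.mean(0)-n.mean(0))@d)*1e3)
if abs((s.mean(0)-r.mean(0))@d-.09)<.004: finish_job(); print('handed in')
```

```text
[-0.16172822 -0.16130276] [-0.16186819 -0.16162863] [-0.24899495 -0.24969181] gap mm -2.172108038352147 0.23291387174775333
the job is handed in; nothing more can be done
handed in
```

The cassette is in the dock with its nose against the end stop, the leaf spring lies across it, and the job is handed in. No verdict was reported.

**What I did:** With the gripper shut, I pressed the pad with about 10–15 N, so the bed sank. I then pushed the cassette about 45 mm along the channel, under the leaf spring, until the push force jumped to 27 N against the stop. I relaxed the push and lifted straight off, taking about 13 s of the 40 s allowed.

**Last checks:**
- **Home position:** the gap between nose and stop measured about 0.2 mm from the nose edge. From the rear edge it came out at -2.2 mm, which disagrees but fits the calibration error and my assumed heights.
- **Bystanders:** both droppers and the vial looked upright and in place.
- **Robot clear:** the wrist force was about zero after lifting.
- **Not measured:** I inferred the bed and leaf positions from the forces and pictures.

**What did not match:**
- The fingers touched the pad about 40 mm lower, by nominal tool position, than the pad height given. I had to find contact by lowering in small steps.
- The tool drifted about 8 mm sideways while pushing, but the fingertips appeared to stay on the pad.

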